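# Load and lock a dose tray in the filling jig

## Robot

A 7-joint arm with a two-finger parallel gripper is mounted at the origin on the work surface. World frame = base frame: x ahead of the robot, y to its left, z up, the work surface at z = 0. Lengths are in m, angles in rad, forces in N, time in s.
With the tool pointing down it reaches from about 0.425 to 0.95 m from the base axis. Payload 4.7 kg.
Tool frame: the origin (TCP) lies midway between the tips of the shut fingers; the grasp point (between the pads) lies 19 mm behind it (bot.tcp_to_grasp is the distance from the TCP to the grasp point, in m); z points along the fingers, y is the line along which they close (so a half turn about z gives the same grasp; the last joint's range is limited). The gripper opens to 87 mm and grips with 3 to 60 N. Pads are 19 mm wide; open, the fingers measure 117 mm over their backs; the gripper's body (75 mm by 190 mm) begins 51 mm behind the grasp point.
Start: joints at [1.248, 0.469, -0.049, 1.532, 0.024, 1.141, -0.082], TCP at [0.196, -0.646, 0.223] pointing down, gripper open.
Joint ranges: [-2.59, 2.59], [-0.33, 1.99], [-1.39, 1.29], [0.1, 2.45], [-1.04, 4.18], [0.21, 1.99], [-2.66, 2.66]. Speed limits (rad/s): [2.57, 2.57, 3.14, 3.14, 3.14, 3.14, 3.14].

## Interface

Orientations are given as a unit quaternion [w, x, y, z].
In Python, from workcell import status, viewer, bot gives the robot as it stands. The module is installed in compiled form; this text tells all that it offers.
- The arm moves only by the tool servo_tool, never from a script. Its argument "moves" is a list of rows, each a list of 7 numbers: the shift along the world's x, y, z in m, then the turn, a rotation vector about the world's x, y, z in rad, then the closure, from 0 (fully open) to 1 (shut). A call has 1 to 10 rows; each row shifts and turns the commanded pose from where the row before left it; what a row does not reach is not made up. A row lasts 1/10 s, in which the tool goes at most 50 mm and 8.59 degrees, less where a joint would pass 70% of its speed; a pose out of reach is approached as far as the arm can. A call with a gripper value outside its range is refused whole. The fingers move at their own pace and stop on an object; "grip_force" is the grip in N (left out, the last holds). Time passes only in rows, so rows that do not move let the fingers close. It gives the time, the measured TCP pose, the force, the opening and the grip force at its end, in the units of the state.
- status.state(): the state, without advancing time (a new reading comes with each control period).
- viewer.grab_frame(name): name is "side" or "top" or "wrist"; returns a dict with "frame" (480x640x3 uint8, blue, green, red), "depth" (480x640 float32, m along the optical axis (not along the pixel's ray), 0 where there is no reading), "intrinsics" (3x3 intrinsics, pixels), "R" (3x3) and "t" (3): a world point X has camera coordinates R X + t. Camera axes: x right, y down, z forward; pixel columns grow to the right and rows downward; lengths in m; the calibration is good to about 2 mm. A picture is of the moment at which its call begins.
- bot.finish_job(): hands the job in; it is judged then, once.
Trained networks look in a picture, given as the dict that the camera call returned (one of the last four; its "shot" number tells which), for a name from the list of things; names that differ only in an ending like _2 or _b are one class to them, and where a whole thing is asked for, a point or a joint stands for the part that bears it (a point fixed in the world has none). Each returns a list of dicts, best first, with "score" (0 to 1); they miss things now and then, are a little off and sometimes report something else, mostly with a low value. They report only what shows in the picture. A call takes as long as a camera call.
- viewer.look_for(picture, target): "xyz" ([x, y, z] in m, in world coordinates, good to about 4 mm: the middle of the surface that is visible of it).
- viewer.pinpoint(picture, target): "xyz" ([x, y, z] in m, in world coordinates, good to about 4 mm: a listed point, or the origin of a listed thing).
The state is a dict: "clock": time; "joint_pos": joint angles; "qvel": joint speeds; "joint_torque": joint torques, N m; "tool_pos": TCP position; "tcp_rot": TCP orientation; "contact_force": force on the tool from outside, world axes, zero at the start; "torque": the same for the moment, N m; "gripper_width": finger opening in m; "gripper_force": force on a finger pad.
Only numpy, scipy, OpenCV 4.12 (cv2) and the standard library are available. Lean on these libraries where they do the work, as an engineer would, in place of code of your own. Each camera call takes 0.05 s, during which the arm holds its last target. There are 200 camera calls.

## Task

Slide the white dose tray along the deck of the filling jig (do not lift it off) and into the pocket, so that it sits fully down, flat and square. Then slide the steel lock plate by its post all the way over the end of the seated tray, and leave the bottles, cartons and the other tray standing around the jig where they are.

Things in the scene. Friction and masses are not known exactly. Their poses are not given: they have to be found in the camera images.
- pocket (a point): centre of the pocket's floor, in the jig, a low fixed grey and aluminium block 370 x 139 mm. Axes: z up; +x the loading direction (open deck, pocket, end block); +y away from the fence. All jig numbers are mm in this frame. Pocket: x -57 to 57, y -42 to 42, 10 deep, its (+x,+y) corner cut off at 45 degrees by 20. Its floor is 20 above the table.
- deck (a point): centre of the deck's top, at x -153.5, y 21.5, z 10 in the pocket frame (same axes). The aluminium deck is level: x -250 to -57, y -42 to 85; a strip at the same height runs on beside the pocket, y 42 to 85.
- fence (a point): middle of the top of the straight fence along the deck and pocket's -y side, at x -96.5, y -48, z 24 in the pocket frame (same axes). Inner face at y = -42 (in line with the pocket's side), 12 mm thick, x -250 to 57. The end block begins at x = 57, ends at 120, top z = 17.5.
- tray_center (a point): centre (half-way up) of the dose tray: flat rigid white tray 110 (its x) x 80 (y) x 16 mm (z up), rows of pale lids on top, 0.1 to 0.21 kg, its (+x,+y) corner cut off by 20 mm. It starts flat on the deck, off the fence, turned up to 0.3 rad from the jig's axes, its cut corner on the same side as the pocket's.
- dose_tray: the same tray, origin at the centre of its underside. On the deck the underside is 10 mm above the pocket floor; seated it is on it, top 6 mm above the deck, 2 mm play all round. Pushed over the pocket's edge its front dips in first; its rear edge may hang on the deck's edge until pushed up to the end block and pressed down.
- lock (a joint): travel in m of the lock plate, a steel plate 58 (x) x 50 (y) x 8 mm on the end block; 0 = fully back, 0.030 = fully locked (stop), growing as it slides along the jig's -x over the tray's end, 2 mm above the seated tray. Starts at 0 to 6 mm. 2.5 N of friction holds it where it is left; no spring.
- lock_post (a point): centre of the top of the lock plate's upright round post, 16 mm diameter, 28 mm tall above the plate; moves with the plate, same axes as the pocket. It is 54 mm above the pocket floor; behind it (+x) lie 23 mm of plate. It can be pushed from its +x side or pinched from above.
- pill_bottle: white pill bottle, 42 mm diameter, 70 mm tall, standing on the table beyond the open end of the jig's deck; bystander; origin at the centre of its underside
- amber_jar: squat amber jar, 48 mm diameter, 58 mm tall, standing on the table beyond the end-block end of the jig; bystander; origin at the centre of its underside
- half_tray: narrow white tray, 110 x 45 x 16 mm, no cut corner, lying on the table beside the jig's fence: does not fit the pocket; bystander; origin at the centre of its underside
- carton_a: paper medicine carton, 120 x 55 x 35 mm, lying on the table beside the jig's fence; bystander; origin at the centre of its underside

How it is judged:
On the way, in this order (a step that is already met when the one before it is completed fails the run):
1. the dose tray sits fully down, flat and square in the pocket, with the lock plate still back (z of tray_center in the frame of pocket between 0.005 and 0.0105 m and horizontal distance between tray_center and pocket below 0.006 m and angle between tray_center's own z axis and vertical below 0.03 rad and angle between the x axis of tray_center and the x axis of pocket, either way round below 0.06 rad and value of joint lock below 0.015 m), for 0.2 s.
2. the lock plate is slid over the end of the seated tray (z of tray_center in the frame of pocket between 0.005 and 0.0105 m and horizontal distance between tray_center and pocket below 0.006 m and angle between tray_center's own z axis and vertical below 0.03 rad and angle between the x axis of tray_center and the x axis of pocket, either way round below 0.06 rad and value of joint lock above 0.025 m), for 0.2 s.
At the end, for the whole second after the job is handed in: The dose tray lies at rest in the pocket: centre within 6 mm of the pocket's centre seen from above, no more than 2.5 mm above its seated height, tilt under 0.03 rad, square to the pocket within 0.06 rad; and the lock plate is at least 25 mm along its 30 mm travel (all of step 2 and linear speed of dose_tray below 0.02 m/s); the robot touches nothing.
It fails at once if the dose tray is lifted off the deck (centre more than 30 mm above its height on the deck) (z of tray_center in the frame of pocket above 0.048 m).
It fails at once if a bottle, carton or the narrow tray beside the jig is shifted by more than 30 mm (distance of any of pill_bottle, amber_jar, half_tray, carton_a from where it was at the start of the episode above 0.03 m).
It also fails if it takes over 64 s, if anything falls off the work surface, if the arm or the gripper's body presses on something with over 40 N, if the wrist force passes 120 N, or if a joint passes its speed limit or range.

## Working session

There is one attempt and no reset: what is moved stays moved. The work goes in short steps, Python scripts to look and compute and a tool call to move; the robot and the scene stay as the last step left them, time stands still between calls to the robot, and variables do not carry over. Pictures are saved under pics/ and viewed, at most 10 in all, crops included, and the job is handed in when it is done.

Besides the shell and the picture viewer there is one more tool, called as a command line: name --pt "numbers of a row" for each row, then --argument value for the rest. servo_tool: Moves the arm, as the interface text tells. Its arguments: {"type":"object","properties":{"moves":{"type":"array"},"grip_force":{"type":"number"}},"required":["moves"]}

```bash
mkdir -p pics; cat > h.py <<'E'
import numpy as np, cv2
from workcell import status, viewer, bot
def world(p,u,v,z=None):
    K,R,t=p["intrinsics"],p["R"],p["t"]
    r=np.linalg.inv(K)@np.array([u,v,1.]); c=-R.T@t; d=R.T@r
    return c+d*((z-c[2])/d[2]) if z is not None else c+d*p["depth"][int(v),int(u)]
E
python3 - <<'E'
from h import *
ims=[]
for n in("top","side"):
    p=viewer.grab_frame(n); ims.append(p["frame"]); cv2.imwrite(f"pics/{n}0.png",p["frame"])
    for t in "pocket deck fence tray_center dose_tray lock_post pill_bottle amber_jar half_tray carton_a".split():
        print(n,t,[(np.round(d["xyz"],3).tolist(),round(d["score"],2)) for d in viewer.pinpoint(p,t)[:2]])
s=status.state();print(s["clock"],s["tool_pos"],s["tcp_rot"],s["gripper_width"])
E
```

```text
top pocket [([0.619, 0.113, 0.02], 0.77)]
top deck []
top fence [([0.673, 0.017, 0.049], 0.64)]
top tray_center [([0.588, -0.056, 0.037], 0.91), ([0.763, -0.07, -0.002], 0.61)]
top dose_tray [([0.586, -0.056, 0.03], 0.62)]
top lock_post [([0.615, 0.203, 0.074], 0.76), ([0.618, 0.114, 0.017], 0.23)]
top pill_bottle [([0.663, -0.259, 0.001], 0.95)]
top amber_jar [([0.667, 0.305, 0.002], 0.82)]
top half_tray [([0.74, 0.154, -0.002], 0.92), ([0.671, 0.014, 0.048], 0.43)]
top carton_a [([0.763, -0.069, -0.001], 0.61)]
side pocket [([0.62, 0.113, 0.018], 0.84)]
side deck []
side fence [([0.676, 0.017, 0.046], 0.58), ([0.741, 0.162, 0.001], 0.4)]
side tray_center [([0.595, -0.058, 0.038], 0.85)]
side dose_tray [([0.588, -0.058, 0.028], 0.97)]
side lock_post []
side pill_bottle [([0.668, -0.258, -0.003], 0.6)]
side amber_jar [([0.669, 0.306, -0.004], 0.89), ([0.745, 0.158, -0.001], 0.68)]
side half_tray [([0.743, 0.157, 0.0], 0.88)]
side carton_a []
1.1 [ 0.19552643 -0.64606436  0.22258589] [3.53703943e-05 9.89227253e-01 1.46387980e-01 2.32961876e-05] 0.08665582604035535
```

View pics/top0.png

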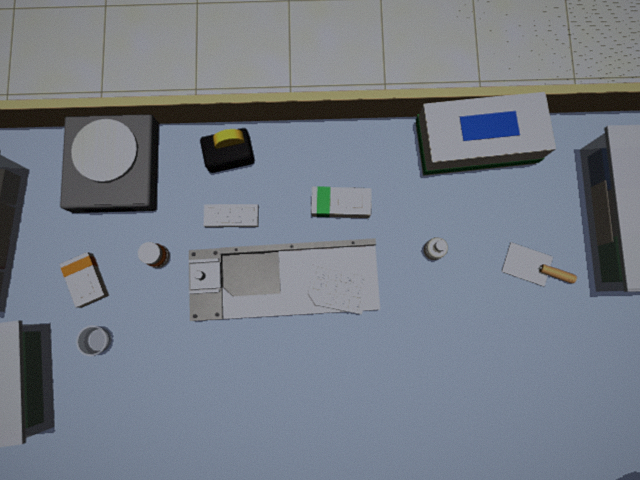

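View pics/side0.png

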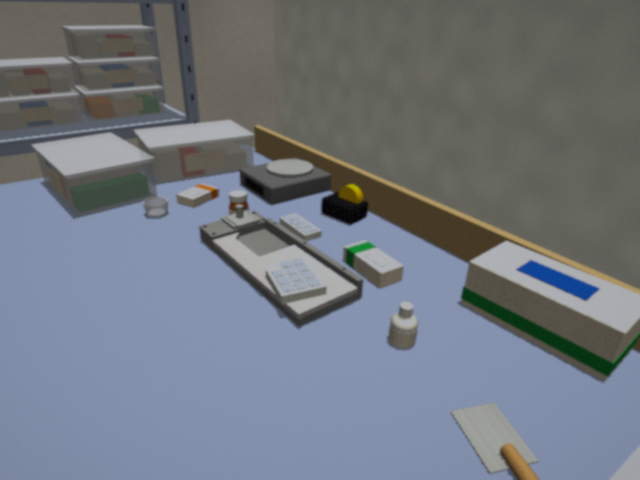

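The top view shows the jig at about (190–380, 240–320), with its fence on the upper side (world +x). The pocket is at (250,273), the tray at (337,288), turned slightly, and the lock post at (200,275). The carton, half tray, jar and bottle are clear of the jig. Next I'll get the jig and tray angles from depth and edges.

```bash
python3 - <<'E'
from h import *
p=viewer.grab_frame("top")
K,R,t=p["intrinsics"],p["R"],p["t"]
v,u=np.mgrid[0:480,0:640]; d=p["depth"]
P=(np.stack([u,v,np.ones_like(u)],-1)@np.linalg.inv(K).T*d[...,None]-t)@R
z=P[...,2]; X,Y=P[...,0],P[...,1]
def rect(m,name):
    n,l,s,c=cv2.connectedComponentsWithStats(m.astype(np.uint8))
    k=1+np.argmax(s[1:,4]); q=P[l==k]; r=cv2.minAreaRect(q[:,:2].astype(np.float32)*1000)
    print(name,len(q),"z",np.median(q[:,2]).round(4),r,"corners",cv2.boxPoints(r).round(0).tolist())
    return q
roi=(d>0)&(X>.45)&(X<.72)&(Y>-.2)&(Y<.28)
rect(roi&(z>.012),"jig")
rect(roi&(z>.039)&(z<.06)&(X<.65)&(Y<.05),"tray")
rect(roi&(z>.039)&(z<.05)&(X>.655),"fence")
rect(roi&(z>.012)&(z<.026)&(Y>.04)&(Y<.2)&(X>.55)&(X<.66),"pocket")
rect(roi&(z>.041)&(Y>.14)&(X<.655),"plate")
rect(roi&(z>.055)&(Y>.14),"post")
g=cv2.resize(p["frame"][225:335,170:400],None,fx=3.4,fy=3.4,interpolation=cv2.INTER_CUBIC)
g=cv2.convertScaleAbs(g,alpha=1.0); cv2.imwrite("pics/c1.png",g)
E
```

```text
jig 13484 z 0.032 ((607.1237182617188, 45.01202392578125), (144.84512329101562, 370.8681945800781), 1.7285248041152954) corners [[529.0, 228.0], [540.0, -143.0], [685.0, -138.0], [674.0, 233.0]]
tray 2300 z 0.0469 ((589.0645751953125, -60.0465202331543), (109.86459350585938, 80.295654296875), 77.48175048828125) corners [[538.0, -105.0], [616.0, -122.0], [640.0, -15.0], [562.0, 2.0]]
fence 1009 z 0.0444 ((673.8132934570312, 18.106536865234375), (12.845962524414062, 310.0813903808594), 1.8396241664886475) corners [[662.0, 173.0], [672.0, -137.0], [685.0, -137.0], [675.0, 173.0]]
pocket 2173 z 0.0205 ((621.5286254882812, 111.2191390991211), (79.945556640625, 113.94501495361328), 1.6293519735336304) corners [[580.0, 167.0], [583.0, 53.0], [663.0, 55.0], [660.0, 169.0]]
plate 988 z 0.0461 ((620.4952392578125, 197.16831970214844), (67.70297241210938, 60.99765396118164), 3.002715587615967) corners [[585.0, 226.0], [588.0, 165.0], [656.0, 168.0], [653.0, 229.0]]
post 74 z 0.0734 ((619.7697143554688, 201.94276428222656), (15.08836841583252, 14.809937477111816), 39.75100326538086) corners [[609.0, 203.0], [619.0, 191.0], [630.0, 201.0], [621.0, 212.0]]
```

View pics/c1.png

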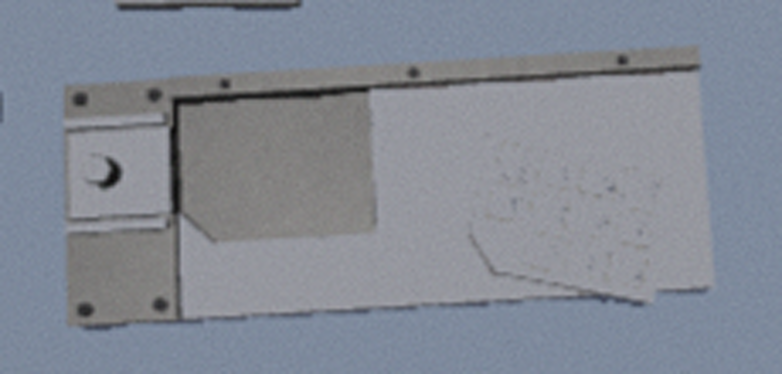

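The jig is turned 1.8° (its +x is about world (-0.031, 1.0)) and the pocket is at about (0.6215, 0.1125). The tray is at (0.589, -0.060), 14° off square. The plan is to push its +y side against the fence with the open fingers as a two-point pusher, then push from the rear.

servo_tool --pt "0.016 0.0295 -0.003 0 0 -0.0131 0" --pt "0.016 0.0295 -0.003 0 0 -0.0131 0" --pt "0.016 0.0295 -0.003 0 0 -0.0131 0" --pt "0.016 0.0295 -0.003 0 0 -0.0131 0" --pt "0.016 0.0295 -0.003 0 0 -0.0131 0" --pt "0.016 0.0295 -0.003 0 0 -0.0131 0" --pt "0.016 0.0295 -0.003 0 0 -0.0131 0" --pt "0.016 0.0295 -0.003 0 0 -0.0131 0" --pt "0.016 0.0295 -0.003 0 0 -0.0131 0" --pt "0.016 0.0295 -0.003 0 0 -0.0131 0"

```text
clock: 2.15
tool_pos: [0.3561, -0.3499, 0.1927]
tcp_rot: [0.0, 0.997, 0.081, 0.0]
contact_force: [0.4, -0.2, -0.1]
gripper_width: 0.087
gripper_force: 0.0
```

servo_tool --pt "0.016 0.0295 -0.003 0 0 -0.0131 0" --pt "0.016 0.0295 -0.003 0 0 -0.0131 0" --pt "0.016 0.0295 -0.003 0 0 -0.0131 0" --pt "0.016 0.0295 -0.003 0 0 -0.0131 0" --pt "0.016 0.0295 -0.003 0 0 -0.0131 0" --pt "0.016 0.0295 -0.003 0 0 -0.0131 0" --pt "0.016 0.0295 -0.003 0 0 -0.0131 0" --pt "0.016 0.0295 -0.003 0 0 -0.0131 0" --pt "0.016 0.0295 -0.003 0 0 -0.0131 0" --pt "0.015 0.029 -0.003 0 0 -0.0131 0"

```text
clock: 3.15
tool_pos: [0.5153, -0.0554, 0.1627]
tcp_rot: [0.0, 1.0, 0.016, 0.0]
contact_force: [0.4, -0.4, -0.3]
gripper_width: 0.087
gripper_force: 0.0
```

servo_tool --pt "0 0 -0.04 0 0 0 0" --pt "0 0 -0.04 0 0 0 0" --pt "0 0 -0.03 0 0 0 0" --pt "0 0 -0.012 0 0 0 0" --pt "0 0 -0.0055 0 0 0 0" --pt "0 0 0 0 0 0 0" --pt "0.005 0 0 0 0 0 0" --pt "0.005 0 0 0 0 0 0" --pt "0.005 0 0 0 0 0 0"

```text
clock: 4.05
tool_pos: [0.5305, -0.0569, 0.0361]
tcp_rot: [0.0, 1.0, 0.016, 0.001]
contact_force: [-1.4, -0.7, 0.2]
gripper_width: 0.0872
gripper_force: 0.4
```

servo_tool --pt "0.006 0 0 0 0 0 0" --pt "0.006 0 0 0 0 0 0" --pt "0.006 0 0 0 0 0 0" --pt "0.006 0 0 0 0 0 0" --pt "0.006 0 0 0 0 0 0" --pt "0.004 0 0 0 0 0 0"

```text
clock: 4.65
tool_pos: [0.5642, -0.0563, 0.035]
tcp_rot: [-0.0, 1.0, 0.016, 0.0]
contact_force: [-0.9, 0.5, 0.2]
gripper_width: 0.0872
gripper_force: 0.5
```

servo_tool --pt "0.004 0 0 0 0 0 0" --pt "0.004 0 0 0 0 0 0" --pt "0.002 0 0 0 0 0 0" --pt "0.002 0 0 0 0 0 0"

```text
clock: 5.05
tool_pos: [0.5756, -0.0565, 0.035]
tcp_rot: [0.0, 1.0, 0.016, -0.0]
contact_force: [-0.9, 0.1, 0.2]
gripper_width: 0.087
gripper_force: 0.5
```

servo_tool --pt "0.001 0 0 0 0 0 0" --pt "0.001 0 0 0 0 0 0"

```text
clock: 5.25
tool_pos: [0.5775, -0.0566, 0.035]
tcp_rot: [0.0, 1.0, 0.016, -0.0]
contact_force: [0.7, 0.5, 0.8]
gripper_width: 0.0868
gripper_force: 0.4
```

servo_tool --pt "0.001 0 0 0 0 0 0" --pt "0.001 0 0 0 0 0 0"

```text
clock: 5.45
tool_pos: [0.5795, -0.0566, 0.0351]
tcp_rot: [0.0, 1.0, 0.016, 0.0]
contact_force: [-1.1, 0.9, -0.3]
gripper_width: 0.0867
gripper_force: 0.3
```

servo_tool --pt "0.001 0 0 0 0 0 0" --pt "0.001 0 0 0 0 0 0"

```text
clock: 5.65
tool_pos: [0.5798, -0.0566, 0.0349]
tcp_rot: [0.0, 1.0, 0.016, -0.002]
contact_force: [-6.3, 0.5, 5.4]
gripper_width: 0.0868
gripper_force: 3.2
```

```bash
python3 - <<'E'
from h import *
p=viewer.grab_frame("wrist"); cv2.imwrite("pics/w1.png",p["frame"])
s=status.state();print(s["contact_force"],s["tool_pos"])
E
```

```text
[-5.60769205  0.39094266  3.89127372] [ 0.57982894 -0.05662966  0.03488417]
```

View pics/w1.png

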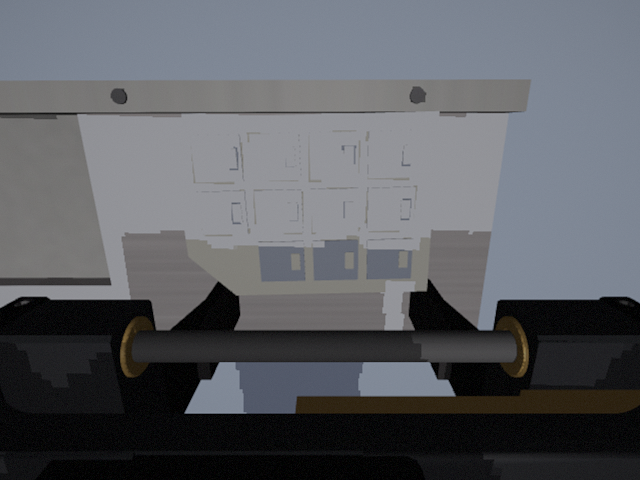

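The wrist view shows the tray flush with the fence (fence strip at rows 80–110) and square to it. Its rear edge is at about column 430. Contact force rose to 6 N, so it is against the fence. I'll back off and rise.

servo_tool --pt "-0.01 0 0 0 0 0 0" --pt "-0.01 0 0.01 0 0 0 0" --pt "0 0 0.04 0 0 0 0" --pt "0 -0.01 0.04 0 0 0 0" --pt "0 -0.04 0 0 0 0 0" --pt "0 -0.04 0 0 0 0 0" --pt "0 -0.04 0 0 0 0 0"

```text
clock: 6.4
tool_pos: [0.5616, -0.1879, 0.1267]
tcp_rot: [0.001, 1.0, 0.016, 0.002]
contact_force: [-0.3, -0.5, 0.5]
gripper_width: 0.0867
gripper_force: 0.0
```

```bash
cat >> h.py <<'E'
ex=np.array([-.0315,.9995]); ey=np.array([-.9995,-.0315]); O=np.array([.6215,.1125])
def jig(q): return np.array([(np.asarray(q)[:2]-O)@ex,(np.asarray(q)[:2]-O)@ey])*1000
def wd(x,y): return O+(x*ex+y*ey)/1000
def tray(zlo=.040,ymax=.16,xmin=.53):
    p=viewer.grab_frame("top"); K,R,t=p["intrinsics"],p["R"],p["t"]
    v,u=np.mgrid[0:480,0:640]; d=p["depth"]
    P=(np.stack([u,v,np.ones_like(u)],-1)@np.linalg.inv(K).T*d[...,None]-t)@R
    z=P[...,2]; X,Y=P[...,0],P[...,1]
    J=(P[...,:2]-O)@np.stack([ex,ey],1)*1000
    m=(d>0)&(z>zlo)&(z<.056)&(J[...,1]>-40.5)&(J[...,1]<100)&(J[...,0]>-250)&(J[...,0]<57)
    n,l,s,c=cv2.connectedComponentsWithStats(m.astype(np.uint8))
    k=1+np.argmax(s[1:,4]); q=J[l==k].astype(np.float32)
    print("tray jig",cv2.minAreaRect(q),"x",np.percentile(q[:,0],[.5,99.5]),"y",np.percentile(q[:,1],[.5,99.5]),"z",np.median(z[l==k]))
    return p
E
python3 - <<'E'
from h import *
p=tray(); s=status.state(); print(s["joint_pos"],s["tool_pos"],jig(s["tool_pos"]))
print(wd(-240,0))
E
```

```text
tray jig ((-161.7948760986328, -1.7745361328125), (109.8492202758789, 78.88040161132812), 1.125388741493225) x [-216.30527832 -107.39953079] y [-40.03212303  37.29695145] z 0.04680727605037404
[ 0.47589257  0.45193281 -0.27809585  1.81950074  0.16348663  0.88800886
 -1.42758178] [ 0.56050301 -0.19774825  0.12629961] [-308.17172015   70.73930733]
[ 0.62906 -0.12738]
```

servo_tool --pt "0.007 0.007 0 0 0 0.143 0.3" --pt "0.007 0.007 0 0 0 0.143 0.6" --pt "0.007 0.007 0 0 0 0.143 0.6" --pt "0.007 0.007 0 0 0 0.143 0.6" --pt "0.007 0.007 0 0 0 0.143 0.6" --pt "0.007 0.007 0 0 0 0.143 0.6" --pt "0.007 0.007 0 0 0 0.143 0.6" --pt "0.007 0.007 0 0 0 0.143 0.6" --pt "0.007 0.007 0 0 0 0.143 0.6" --pt "0.006 0.007 0 0 0 0.143 0.6"

```text
clock: 7.45
tool_pos: [0.6308, -0.1162, 0.1259]
tcp_rot: [0.001, 0.743, 0.67, 0.0]
contact_force: [0.6, 0.7, -0.7]
gripper_width: 0.035
gripper_force: 0.0
```

servo_tool --pt "0 0 -0.02 0 0 0.141 0.6" --pt "0 0 -0.03 0 0 0 0.6" --pt "0 0 -0.02 0 0 0 0.6" --pt "0 0 0 0 0 0 0.6"

```text
clock: 7.85
tool_pos: [0.6281, -0.1167, 0.0528]
tcp_rot: [-0.002, 0.696, 0.718, -0.002]
contact_force: [-0.9, 1.1, 0.0]
gripper_width: 0.0348
gripper_force: 0.0
```

servo_tool --pt "0 -0.009 0 0 0 0 0.6" --pt "0 0 -0.01 0 0 0 0.6" --pt "0 0 -0.008 0 0 0 0.6" --pt "0 0 0 0 0 0 0.6"

```text
clock: 8.25
tool_pos: [0.6298, -0.1257, 0.0362]
tcp_rot: [-0.001, 0.696, 0.718, -0.0]
contact_force: [-0.1, 0.4, -1.0]
gripper_width: 0.0347
gripper_force: 0.0
```

servo_tool --pt "0 0.006 0 0 0 0 0.6" --pt "0 0.006 0 0 0 0 0.6" --pt "0 0.006 0 0 0 0 0.6"

```text
clock: 8.55
tool_pos: [0.6306, -0.1069, 0.0374]
tcp_rot: [0.0, 0.695, 0.719, -0.0]
contact_force: [-0.4, -0.8, 0.3]
gripper_width: 0.035
gripper_force: 0.7
```

servo_tool --pt "-0.0003 0.008 -0.002 0 0 0 0.6" --pt "-0.0003 0.01 0 0 0 0 0.6" --pt "-0.0003 0.01 0 0 0 0 0.6" --pt "-0.0003 0.01 0 0 0 0 0.6" --pt "-0.0003 0.01 0 0 0 0 0.6" --pt "-0.0003 0.01 0 0 0 0 0.6" --pt "-0.0003 0.01 0 0 0 0 0.6" --pt "-0.0003 0.01 0 0 0 0 0.6"

```text
clock: 9.35
tool_pos: [0.6281, -0.0287, 0.0351]
tcp_rot: [0.0, 0.696, 0.718, 0.0]
contact_force: [-0.1, -0.4, 0.6]
gripper_width: 0.0354
gripper_force: 0.4
```

```bash
python3 - <<'E'
from h import *
s=status.state(); print(s["tool_pos"],jig(s["tool_pos"]),s["contact_force"])
p=viewer.grab_frame("wrist"); cv2.imwrite("pics/w2.png",p["frame"])
E
```

```text
[ 0.6280889  -0.02866968  0.03508442] [-141.30664662   -2.13876451] [-0.07723851 -0.35443294  0.58723862]
```

View pics/w2.png

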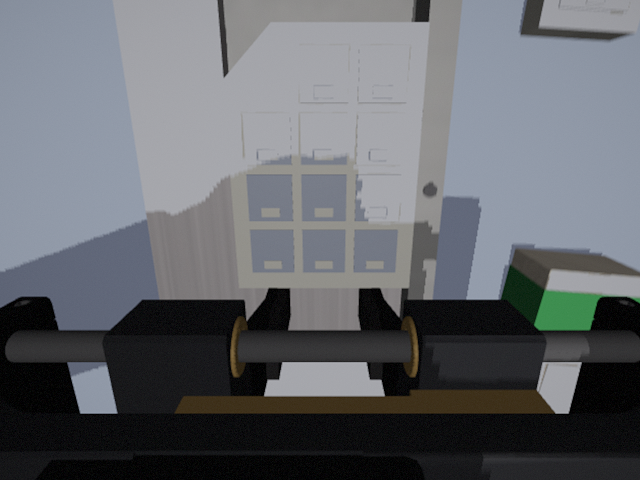

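The wrist view shows the tray square along the fence, its front (row 25) over the pocket and its cut corner matching the pocket's. I'll keep pushing.

servo_tool --pt "-0.0002 0.007 0 0 0 0 0.6" --pt "-0.0002 0.007 0 0 0 0 0.6" --pt "-0.0002 0.007 0 0 0 0 0.6" --pt "-0.0002 0.007 0 0 0 0 0.6" --pt "-0.0002 0.007 0 0 0 0 0.6" --pt "-0.0002 0.007 0 0 0 0 0.6" --pt "-0.0002 0.007 0 0 0 0 0.6" --pt "-0.0002 0.006 0 0 0 0 0.6"

```text
clock: 10.2
tool_pos: [0.6263, 0.0265, 0.035]
tcp_rot: [-0.0, 0.696, 0.718, 0.0]
contact_force: [0.0, -1.3, -0.7]
gripper_width: 0.0347
gripper_force: 0.2
```

servo_tool --pt "-0.0001 0.004 0 0 0 0 0.6" --pt "-0.0001 0.004 0 0 0 0 0.6" --pt "0 0.002 0 0 0 0 0.6" --pt "0 0.002 0 0 0 0 0.6"

```text
clock: 10.6
tool_pos: [0.6263, 0.0374, 0.035]
tcp_rot: [0.0, 0.696, 0.718, -0.0]
contact_force: [0.2, -0.9, -0.4]
gripper_width: 0.0351
gripper_force: 0.3
```

servo_tool --pt "0 0.002 0 0 0 0 0.6" --pt "0 0.002 0 0 0 0 0.6"

```text
clock: 10.8
tool_pos: [0.6263, 0.0413, 0.035]
tcp_rot: [0.0, 0.696, 0.718, -0.0]
contact_force: [-0.4, 0.3, -1.1]
gripper_width: 0.0349
gripper_force: 0.3
```

servo_tool --pt "0 0.002 0 0 0 0 0.6" --pt "0 0.002 0 0 0 0 0.6"

```text
clock: 11.0
tool_pos: [0.6263, 0.0455, 0.0351]
tcp_rot: [0.0, 0.696, 0.718, 0.0]
contact_force: [-0.2, 0.1, 0.5]
gripper_width: 0.0345
gripper_force: 0.2
```

servo_tool --pt "0 0.0015 0 0 0 0 0.6" --pt "0 0.0015 0 0 0 0 0.6"

```text
clock: 11.2
tool_pos: [0.6264, 0.0485, 0.0351]
tcp_rot: [0.0, 0.696, 0.718, 0.0]
contact_force: [-0.9, -1.7, 0.8]
gripper_width: 0.035
gripper_force: 0.9
```

```bash
python3 - <<'E'
from h import *
s=status.state(); print(s["tool_pos"],jig(s["tool_pos"]),s["contact_force"])
p=viewer.grab_frame("wrist"); cv2.imwrite("pics/w3.png",p["frame"])
print([d["xyz"] for d in viewer.pinpoint(p,"tray_center")])
K,R,t=p["intrinsics"],p["R"],p["t"]
v,u=np.mgrid[0:480,0:640]; d=p["depth"]
P=(np.stack([u,v,np.ones_like(u)],-1)@np.linalg.inv(K).T*d[...,None]-t)@R
J=(P[...,:2]-O)@np.stack([ex,ey],1)*1000
for x in (-45,-20,0,20,45):
    m=(d>0)&(abs(J[...,0]-x)<6)&(abs(J[...,1])<18); print(x,m.sum(),np.median(P[m][:,2]) if m.any() else 0)
E
```

```text
[0.62635054 0.04849922 0.03510555] [-64.12156993  -2.83209009] [-0.85788162 -1.70123685  0.75914918]
[[0.6218, 0.1148, 0.0297]]
-45 7995 0.1344713946013892
-20 1905 0.035450631585048305
0 2124 0.03545614839654512
20 2402 0.03553155798518663
45 2763 0.03548963683994103
```

View pics/w3.png

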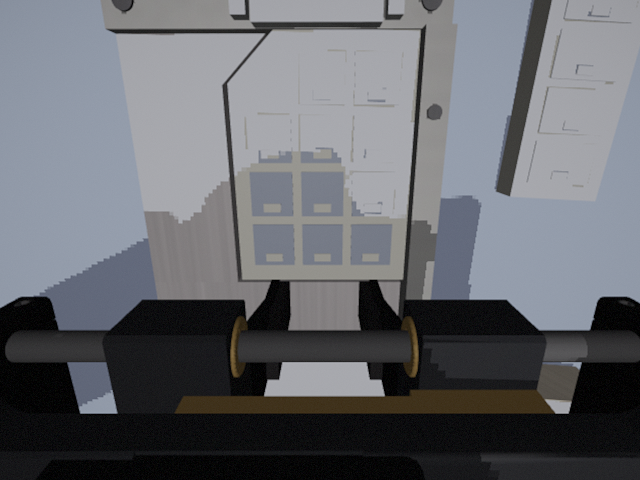

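The tray is flush and level in the pocket: its top is at 0.0355 m everywhere, with a thin gap all round. Next I'll back off and go over the post.

servo_tool --pt "0 -0.008 0 0 0 0 0.6" --pt "0 0 0.035 0 0 0 0.6" --pt "0 0 0.035 0 0 0 0.6" --pt "-0.0015 0.034 0 0 0 0 0.5" --pt "-0.0015 0.034 0 0 0 0 0.5" --pt "-0.0015 0.034 0 0 0 0 0.5" --pt "-0.0015 0.03 0 0 0 0 0.5" --pt "-0.0015 0.03 0 0 0 0 0.5" --pt "0 0 0 0 0 0 0.5"

```text
clock: 12.2
tool_pos: [0.6174, 0.2086, 0.1058]
tcp_rot: [-0.002, 0.693, 0.721, 0.002]
contact_force: [-0.4, 0.7, -0.1]
gripper_width: 0.0433
gripper_force: 0.0
```

```bash
python3 - <<'E'
from h import *
s=status.state(); print(s["tool_pos"],jig(s["tool_pos"]),s["contact_force"])
p=viewer.grab_frame("top")
for n in("wrist","side","top"):
    p=viewer.grab_frame(n); print(n,[(np.round(d["xyz"],3),jig(d["xyz"]),d["score"]) for d in viewer.pinpoint(p,"lock_post")[:1]])
    if n=="wrist": cv2.imwrite("pics/w4.png",p["frame"])
E
```

```text
[0.61735566 0.20862526 0.10581143] [96.20774688  1.11432308] [-0.38937705  0.73659554 -0.10755124]
wrist [(array([0.615, 0.2  , 0.076]), array([88.0608,  3.7279]), 0.95)]
side [(array([0.622, 0.207, 0.074]), array([94.74315, -3.28605]), 0.67)]
top [(array([0.618, 0.204, 0.076]), array([91.65815,  0.41295]), 0.8)]
```

View pics/w4.png

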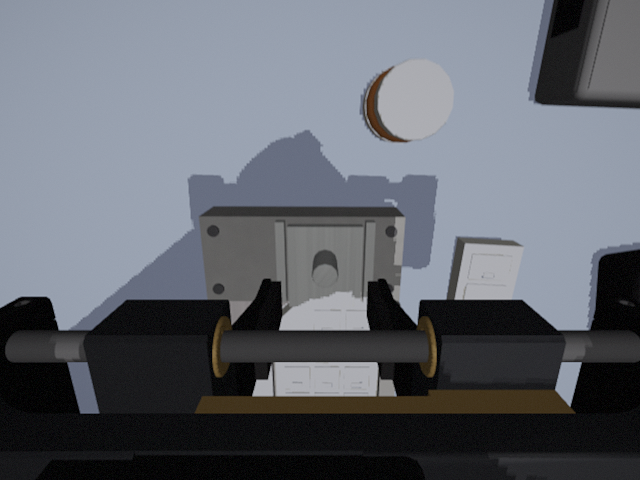

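The post (325,270) is centred between the fingers. I'll descend and pinch it.

servo_tool --pt "0 0 0 0 0 0 0.5" --pt "0 0 -0.01 0 0 0 0.5" --pt "0 0 0 0 0 0 0.5"

```text
clock: 12.85
tool_pos: [0.6179, 0.2015, 0.0934]
tcp_rot: [-0.0, 0.696, 0.718, -0.001]
contact_force: [0.3, -0.4, 0.2]
gripper_width: 0.0436
gripper_force: 0.0
```

servo_tool --pt "0 0 -0.02 0 0 0 0.5" --pt "0 0 -0.015 0 0 0 0.5" --pt "0 0 -0.003 0 0 0 0.5" --pt "0 0 0 0 0 0 0.9" --pt "0 0 0 0 0 0 0.9" --pt "0 0 0 0 0 0 0.9" --grip_force 15

```text
clock: 13.45
tool_pos: [0.6193, 0.2028, 0.0579]
tcp_rot: [0.0, 0.696, 0.718, 0.001]
contact_force: [0.5, 0.6, -0.1]
gripper_width: 0.027
gripper_force: 0.0
```

servo_tool --pt "0 0 0 0 0 0 1" --pt "0 0 0 0 0 0 1" --pt "0 0 0 0 0 0 1" --pt "0 0 0 0 0 0 1"

```text
clock: 13.85
tool_pos: [0.6186, 0.2026, 0.0576]
tcp_rot: [-0.0, 0.696, 0.718, -0.0]
contact_force: [-3.2, -0.8, 5.3]
gripper_width: 0.0154
gripper_force: 15.0
```

servo_tool --pt "0.0001 -0.003 0 0 0 0 1" --pt "0.0001 -0.005 0 0 0 0 1" --pt "0.0002 -0.005 0 0 0 0 1" --pt "0.0001 -0.005 0 0 0 0 1" --pt "0.0002 -0.004 0 0 0 0 1" --pt "0.0001 -0.002 0 0 0 0 1"

```text
clock: 14.45
tool_pos: [0.6194, 0.1786, 0.0576]
tcp_rot: [-0.0, 0.696, 0.718, 0.0]
contact_force: [-3.6, 2.3, 6.3]
gripper_width: 0.015
gripper_force: 15.0
```

servo_tool --pt "0 -0.001 0 0 0 0 1" --pt "0 -0.001 0 0 0 0 1"

```text
clock: 14.65
tool_pos: [0.6195, 0.1769, 0.0576]
tcp_rot: [-0.0, 0.696, 0.718, 0.0]
contact_force: [-3.4, 1.4, 6.5]
gripper_width: 0.0154
gripper_force: 15.0
```

servo_tool --pt "0 -0.001 0 0 0 0 1" --pt "0 -0.001 0 0 0 0 1"

```text
clock: 14.85
tool_pos: [0.6195, 0.175, 0.0576]
tcp_rot: [-0.0, 0.696, 0.718, 0.001]
contact_force: [-2.6, 2.5, 5.7]
gripper_width: 0.0152
gripper_force: 15.0
```

servo_tool --pt "0 -0.001 0 0 0 0 1" --pt "0 -0.001 0 0 0 0 1"

```text
clock: 15.05
tool_pos: [0.6196, 0.1733, 0.0576]
tcp_rot: [-0.0, 0.696, 0.718, 0.001]
contact_force: [-3.1, 4.4, 4.6]
gripper_width: 0.0157
gripper_force: 15.0
```

servo_tool --pt "0 -0.001 0 0 0 0 1" --pt "0 -0.001 0 0 0 0 1"

```text
clock: 15.25
tool_pos: [0.6196, 0.1732, 0.0576]
tcp_rot: [-0.001, 0.695, 0.719, 0.002]
contact_force: [-1.9, 7.5, 3.0]
gripper_width: 0.0154
gripper_force: 15.0
```

servo_tool --pt "0 -0.001 0 0 0 0 1" --pt "0 0 0 0 0 0 1"

```text
clock: 15.45
tool_pos: [0.6196, 0.1732, 0.0577]
tcp_rot: [-0.002, 0.695, 0.719, 0.003]
contact_force: [-2.5, 7.6, 2.7]
gripper_width: 0.0154
gripper_force: 15.0
```

The plate stopped after 29.4 mm with rising force, so it is at its stop. I'll relieve the load, open the fingers and rise.

servo_tool --pt "0 0.002 0 0 0 0 1" --pt "0 0 0 0 0 0 0.5" --pt "0 0 0 0 0 0 0.5" --pt "0 0 0 0 0 0 0.5" --pt "0 0 0 0 0 0 0.5" --pt "0 0 0.03 0 0 0 0.5" --pt "0 0 0.04 0 0 0 0.5" --pt "0 0 0.04 0 0 0 0.5" --pt "0 0 0.03 0 0 0 0.5" --pt "0 0 0 0 0 0 0.5"

```text
clock: 16.45
tool_pos: [0.6223, 0.1725, 0.2022]
tcp_rot: [0.002, 0.696, 0.718, 0.004]
contact_force: [0.5, 1.4, 0.3]
gripper_width: 0.0433
gripper_force: 0.0
```

```bash
python3 - <<'E'
from h import *
s=status.state(); print(s["tool_pos"],s["contact_force"])
p=viewer.grab_frame("wrist"); cv2.imwrite("pics/w5.png",p["frame"])
print([(jig(d["xyz"]),d["xyz"]) for t in("lock_post","tray_center") for d in viewer.pinpoint(p,t)[:1]])
E
```

```text
[0.62227937 0.17246229 0.20223793] [0.49423117 1.41333565 0.28705242]
[(array([57.9349,  3.3767]), [0.6163, 0.1703, 0.0785]), (array([ 0.63665, -2.02105]), [0.6235, 0.1132, 0.0282])]
```

View pics/w5.png

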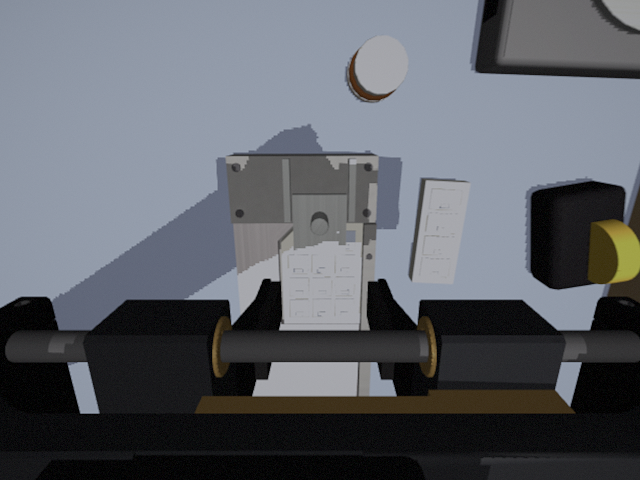

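The lock plate (around (320,220)) covers the tray's end, the post has moved 30 mm, and the tray is seated with the bystanders undisturbed. I'll hand it in.

```bash
python3 -c "
from workcell import bot
print(bot.finish_job())"
```

```text
the job is handed in; nothing more can be done
None
```

I handed the job in with the dose tray seated flat and square in the pocket, the lock plate slid about 29 mm to its stop over the tray's end, and the bystanders untouched as far as the images show; the hand-in returned no verdict.

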